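Grade the hand-exercise balls and lock the jar

ROBOT

A 6-joint arm with a two-finger parallel gripper is mounted at the origin on the work surface. World frame = base frame: x ahead of the robot, y to its left, z up, the work surface at z = 0. Lengths are in m, angles in rad, forces in N, time in s.
With the tool pointing down it reaches from about 0.4 to 0.825 m from the base axis. Payload 7 kg.
Tool frame: the origin (TCP) lies midway between the tips of the shut fingers; the grasp point (between the pads) lies 19 mm behind it (grip_point_offset is the distance from the TCP to the grasp point, in m); z points along the fingers, y is the line along which they close (so a half turn about z gives the same grasp; the last joint's range is limited). The gripper opens to 88 mm and grips with 3 to 60 N. Pads are 19 mm wide; open, the fingers measure 130 mm over their backs; the gripper's body (78 mm by 193 mm) begins 47 mm behind the grasp point.
Start: joints at [-1.03, 0.359, 0.012, 0, -1.224, -0.288], TCP at [0.169, -0.654, 0.227] pointing down, gripper open.
Joint ranges: [-3.07, 3.07], [-1.43, 2.12], [-1.02, 1.25], [-3.03, 1.67], [-3.05, -0], [-3.03, 3.03]. Speed limits (rad/s): [2.39, 2.39, 3.01, 3.14, 3.14, 3.14].

INTERFACE

Orientations are given as [roll, pitch, yaw] about the fixed x, y, z axes, in that order (R = Rz(yaw) Ry(pitch) Rx(roll)).
In Python, from station import get_state, grab_frame, camera_params, job_done, grip_point_offset gives the robot as it stands.
- The arm moves only by the shell command python3 -m creep 'ROWS' [FORCE]. ROWS is JSON, a list that holds one entry, the list of rows, each a list of 7 numbers: the finger opening in cm, from 0 to 8.76, then the shift along the tool's x, y, z in cm, then the turn, a rotation vector about the tool's x, y, z in rad. In form: [[[fingers, tx, ty, tz, wx, wy, wz], ...]]. A call has 1 to 20 rows; each row is the pose to reach, as a shift and turn from the pose commanded when the call began, along the tool's axes at that moment; what a row does not reach only later rows make up. A row lasts 1/8 s, in which the tool goes at most 62.5 mm and 10.7 degrees, less where a joint would pass 70% of its speed; a pose out of reach is approached as far as the arm can. A call with a gripper value outside its range is refused whole. The fingers move at their own pace and stop on an object; FORCE is the grip in N (left out, the last holds). Time passes only in rows, so rows that repeat a pose let the fingers close. It gives the time, the measured TCP pose, the force, the opening and the grip force at its end, in the units of the state.
- get_state(): the state, without advancing time (a new reading comes with each control period).
- grab_frame(name): name is "scene" or "top" or "wrist"; returns the picture (480x640x3 uint8, blue, green, red); there is no depth.
- camera_params(name): a dict with "vertical_fov" (degrees; the focal length in pixels is half the picture's height over the tangent of half this angle, whatever the lens; pixels are square), "cx", "cy" (the principal point, pixels), "view" (4x4, takes a point from world to camera coordinates). Camera axes: x right, y down, z forward; pixel columns grow to the right and rows downward; lengths in m; the calibration is good to about 2 mm. A picture is of the moment at which its call begins: read the wrist's pose just before it. camera_params takes no time and is no camera call; for the wrist camera it gives the pose at the moment of the call.
- job_done(): hands the job in; it is judged then, once.
The state is a dict: "t": time; "q": joint angles; "qd": joint speeds; "joint_efforts": joint torques, N m; "eef_pos": TCP position; "ee_rot": TCP orientation; "force": force on the tool from outside, world axes, zero at the start; "moment": the same for the moment, N m; "width": finger opening in m; "gripper_force": force on a finger pad.
Only numpy, scipy, OpenCV 4.12 (cv2) and the standard library are available. Lean on these libraries where they do the work, as an engineer would, in place of code of your own. Each camera call takes 0.05 s, during which the arm holds its last target. There are 200 camera calls.

TASK

Tip the stone hand-exercise balls out of the little steel dishes onto the sorting ramp, so that every ball ends up where its size belongs: small ones in the first pocket, medium in the second, the large one in the white jar at the foot; never touch the balls with the fingers. Set every dish you use back down upright on the plaster. When all the balls are sorted, put the lid on the jar, push it down and turn it a quarter turn clockwise so that it locks, and leave the other things on the shelf where they are.

Things in the scene. Friction and masses are not known exactly. Their poses are not given: they have to be found in the camera images.
- grader: fixed wooden sizing ramp with a metal deck, 355 mm long along its y; origin on the shelf below its middle, z up. Hopper at its -y end, white jar at its +y end. The deck falls 10 degrees to +y: height 140 mm at y = -140, 116 at y = 0, 107 at its end y = 50. Channel 54 mm wide between walls 22 mm above the deck (outer faces x = -31, 31). A ball too big for a slot rolls on over it
- hopper (a point): centre of the hopper floor, grader (0, -140, 140) mm. Open funnel, its mouth 170 to 200 mm above the shelf: floor 54 mm wide, y = -172 to -95; metal cheeks flare to x = -62 and 62, a back plate to y = -210; its +y side opens onto the ramp. A ball dropped in it rolls down the ramp and sorts itself. Keep the dish above 205 mm
- small_pocket (a point): middle of the floor of the first pocket, grader (0, -55, 60) mm, below a 32 mm wide slot in the deck from y = -95 to -15 mm: small balls fall in here and belong here
- medium_pocket (a point): middle of the floor of the second pocket, grader (0, 17.5, 50) mm, below a 41 mm wide slot from y = -15 to 50 mm: medium balls fall in here and belong here; the large ball rolls over it and off the end into the jar
- jar: white jar fixed at the ramp's foot, 72 mm high, 72 mm outside, 64 inside. Origin: centre of its underside, grader (0, 100, 6) mm. Its x axis (45 degrees clockwise of the grader's x, from above) runs through two ears: 46 mm from the axis to the tips, 30 mm wide, 65 to 70 mm above the origin. The lid's lugs go down between the ears and lock below them; each ear has a stop at its clockwise end
- jar_rim (a point): centre of the jar's mouth, at rim height, 72 mm above the jar's origin. A springy black rubber ring stands 8 mm above the rim; it carries the lid's weight and takes about 12 N more to press flush. With the lid's x axis 45 to 90 degrees anticlockwise of the jar's x (from above) the lugs pass the ears; push down, turn clockwise onto the jar's x (stop 5 degrees past), release: it is locked
- lid: metal bayonet lid, upright on the shelf, 150 g; origin: centre of its plug's underside, z up. Plug 52 mm wide, 17 deep; disc 80 mm wide, z = 17 to 23; black bar handle 60 mm along x, 16 wide, z = 23 to 55. Lugs at both x ends, 53.5 mm out, 14 wide, down to z = 1, hooks inwards to 40 mm. Origin above the jar's: 63 mm resting on the ring, 55 pushed home, 59 locked. Half-turn symmetric
- small_a: small polished stone ball, 28 mm diameter; origin: its centre (ignore its axes). May be absent. Starts in one of the four dishes, against the back wall of the bowl.
- small_b: small polished stone ball, 28 mm diameter; origin: its centre (ignore its axes). May be absent. Starts in one of the four dishes, against the back wall of the bowl.
- medium: medium polished stone ball, 38 mm diameter; origin: its centre (ignore its axes). May be absent. Starts in one of the four dishes, against the back wall of the bowl.
- large: large polished stone ball, 48 mm diameter; origin: its centre (ignore its axes). Always present. Starts in one of the four dishes, against the back wall of the bowl.
- dish0: steel tipping dish with a dark block handle, upright, holding one ball or none; 140 g. Origin: centre of its underside, z up, x out of its open front. 100 x 60 mm, walls 42 mm high. Handle x = -50 to -16, 16 wide, 56 high. Bowl x = -12 to 50: V floor rising 14 degrees from the back to the front lip (21 mm high, no wall); a ball lies at the back and rolls out when tipped forward 35 to 50 degrees
- dish1: steel tipping dish with a dark block handle, upright, holding one ball or none; 140 g. Origin: centre of its underside, z up, x out of its open front. 100 x 60 mm, walls 42 mm high. Handle x = -50 to -16, 16 wide, 56 high. Bowl x = -12 to 50: V floor rising 14 degrees from the back to the front lip (21 mm high, no wall); a ball lies at the back and rolls out when tipped forward 35 to 50 degrees
- dish2: steel tipping dish with a dark block handle, upright, holding one ball or none; 140 g. Origin: centre of its underside, z up, x out of its open front. 100 x 60 mm, walls 42 mm high. Handle x = -50 to -16, 16 wide, 56 high. Bowl x = -12 to 50: V floor rising 14 degrees from the back to the front lip (21 mm high, no wall); a ball lies at the back and rolls out when tipped forward 35 to 50 degrees
- dish3: steel tipping dish with a dark block handle, upright, holding one ball or none; 140 g. Origin: centre of its underside, z up, x out of its open front. 100 x 60 mm, walls 42 mm high. Handle x = -50 to -16, 16 wide, 56 high. Bowl x = -12 to 50: V floor rising 14 degrees from the back to the front lip (21 mm high, no wall); a ball lies at the back and rolls out when tipped forward 35 to 50 degrees
- pillbox: grey plastic pill box with a pull-out tray, 60 x 100 x 28 mm; bystander, to be left alone; origin at its underside
- thermometer: thermometer in a metal tube, 140 mm long, lying along its y; bystander, to be left alone; origin at its underside
- teaspoon: steel teaspoon, 140 mm long; bystander, to be left alone; origin at its underside
- funnel: green plastic funnel, mouth down, 100 mm wide and 100 mm high; bystander, to be left alone; origin at its underside
There are look-alikes about, which are no part of the job. What is shaped like the dish0 but purple is not meant.

How it is judged:
On the way, in this order (a step that is already met when the one before it is completed fails the run):
1. the large ball has been tipped onto the ramp (x of large in the frame of grader between -0.05 and 0.05 m and y of large in the frame of grader between -0.21 and 0.04 m and z of large in the frame of grader between 0.112 and 0.2 m).
2. every ball lies in the pocket for its size, the large one in the jar (x of small_a in the frame of grader between -0.03 and 0.03 m and y of small_a in the frame of grader between -0.098 and -0.013 m and z of small_a in the frame of grader between 0.05 and 0.095 m and x of small_b in the frame of grader between -0.03 and 0.03 m and y of small_b in the frame of grader between -0.098 and -0.013 m and z of small_b in the frame of grader between 0.05 and 0.095 m and x of medium in the frame of grader between -0.03 and 0.03 m and y of medium in the frame of grader between -0.016 and 0.052 m and z of medium in the frame of grader between 0.04 and 0.09 m and horizontal distance between large and jar below 0.015 m and height (world z) of large below 0.055 m), for 0.2 s.
3. the lid is locked on the jar (horizontal distance between lid and jar below 0.005 m and angle between the x axis of lid and the x axis of jar, either way round below 0.26 rad and z of lid in the frame of jar between 0.05 and 0.0612 m), for 0.2 s.
At the end, for the whole second after the job is handed in: Small balls in the first pocket, medium in the second (centre below the deck), the large one at the bottom of the jar; lid within 5 mm of the jar's axis, lugs within 15 degrees of the ears, origin under 61 mm above the jar's; all dishes upright (6 degrees) on the shelf, at rest (all of step 2 and all of step 3 and height (world z) of each of dish0, dish1, dish2, dish3 below 0.006 m and angle between each of dish0, dish1, dish2, dish3's own z axis and vertical below 0.1 rad and linear speed of each of dish0, dish1, dish2, dish3 below 0.03 m/s); the robot touches nothing.
It fails at once if the fingers touch a ball (contact force between the fingers and small_a above 1 N or contact force between the fingers and small_b above 1 N or contact force between the fingers and medium above 1 N or contact force between the fingers and large above 1 N).
It fails at once if a bystander (pill box, thermometer, teaspoon, funnel) is moved by more than 30 mm (distance of any of pillbox, thermometer, teaspoon, funnel from where it was at the start of the episode above 0.03 m).
Of small_a, small_b, medium only 1 to 3 are there at a start; the rules pass over those that are not, and their reading is None.
At some moment in a run one of lid, dish0, dish1, dish2, dish3 may be knocked a few centimetres aside while the robot is not near it.
It also fails if it takes over 210 s, if anything falls off the work surface, if the arm or the gripper's body presses on something with over 40 N, if the wrist force passes 120 N, or if a joint passes its speed limit or range.

## Working session

There is one attempt and no reset: what is moved stays moved. The work goes in short steps, Python scripts to look and compute and a shell command to move; the robot and the scene stay as the last step left them, time stands still between calls to the robot, and variables do not carry over. Pictures are saved under pics/ and viewed, at most 14 in all, crops included, and the job is handed in when it is done.

```bash
ls; mkdir -p pics; python3 - <<'E'
from station import *
import cv2
print(get_state()['t'],get_state()['eef_pos'],get_state()['ee_rot'],grip_point_offset)
for n in ["scene","top","wrist"]:
    cv2.imwrite(f'pics/{n}0.png',grab_frame(n)); c=camera_params(n); print(n,c['vertical_fov'],c['cx'],c['cy'],c['view'])
E
```

```text
pics
0.0 [ 0.16868214 -0.65306705  0.22562621] [ 3.13992236e+00 -1.34001057e-04 -2.88892617e+00] 0.0188
scene 53.843953448835336 318.63061265271347 239.28466254484368 [[-0.74561822  0.6662351  -0.01357411  0.43866153]
 [ 0.54624131  0.59940607 -0.58509213 -0.2191083 ]
 [-0.38167251 -0.44367009 -0.81085322  1.45984482]
 [ 0.          0.          0.          1.        ]]
top 47.81488109486049 313.6645844732847 242.75319719948598 [[-0.00186564 -0.99998932 -0.00422772 -0.06321011]
 [-0.97739029  0.00271734 -0.21142571  0.57318063]
 [ 0.21143494  0.00373768 -0.97738493  1.09336837]
 [ 0.          0.          0.          1.        ]]
wrist 70.3230200842443 319.83793562312877 243.5035149750637 [[-2.50367624e-01  9.68150834e-01 -1.20416744e-04  6.74063404e-01]
 [ 9.24875581e-01  2.39213240e-01  2.95604781e-01 -3.70945910e-02]
 [ 2.86218820e-01  7.38984961e-02 -9.55310316e-01  3.91050889e-01]
 [ 0.00000000e+00  0.00000000e+00  0.00000000e+00  1.00000000e+00]]
```

View pics/top0.png

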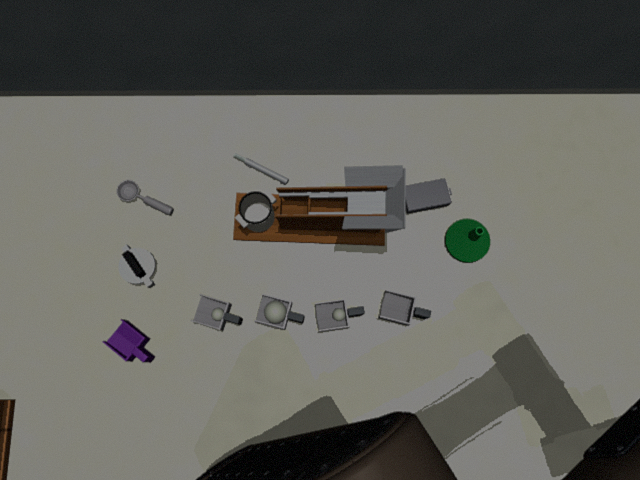

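View pics/scene0.png

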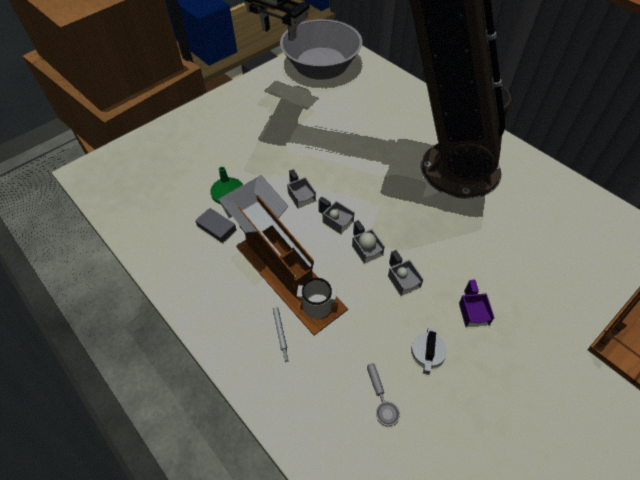

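```bash
cat > h.py <<'E'
import numpy as np, cv2
from station import *
from scipy.spatial.transform import Rotation as R
def K(c): return 240/np.tan(np.radians(c['vertical_fov'])/2)
def ray(c,uv):
    V=np.array(c['view']); d=V[:3,:3].T@np.array([(uv[0]-c['cx'])/K(c),(uv[1]-c['cy'])/K(c),1.]); o=-V[:3,:3].T@V[:3,3]; return o,d
def onz(c,uv,z):
    o,d=ray(c,uv); return (o+d*(z-o[2])/d[2])
def proj(c,p):
    V=np.array(c['view']); q=V[:3,:3]@np.asarray(p)+V[:3,3]; return np.array([c['cx']+K(c)*q[0]/q[2],c['cy']+K(c)*q[1]/q[2]])
def tri(c1,u1,c2,u2):
    o1,d1=ray(c1,u1);o2,d2=ray(c2,u2); A=np.c_[d1,-d2]; s=np.linalg.lstsq(A,o2-o1,rcond=None)[0]
    a,b=o1+d1*s[0],o2+d2*s[1]; return (a+b)/2,np.linalg.norm(a-b)
def pose():
    s=get_state(); return np.array(s['eef_pos']),R.from_euler('xyz',s['ee_rot'])
E
python3 - <<'E'
import cv2
a=cv2.imread('pics/top0.png')[145:345,95:361]; b=cv2.imread('pics/top0.png')[145:345,220:500]
import numpy as np
cv2.imwrite('pics/c1.png',np.clip(cv2.resize(a,None,fx=3,fy=3,interpolation=cv2.INTER_CUBIC)*1.3,0,255))
cv2.imwrite('pics/c2.png',np.clip(cv2.resize(b,None,fx=2.85,fy=2.85,interpolation=cv2.INTER_CUBIC)*1.3,0,255))
E
```

```text
[ WARN:0@0.090] global loadsave.cpp:1063 imwrite_ Unsupported depth image for selected encoder is fallbacked to CV_8U.
```

View pics/c1.png

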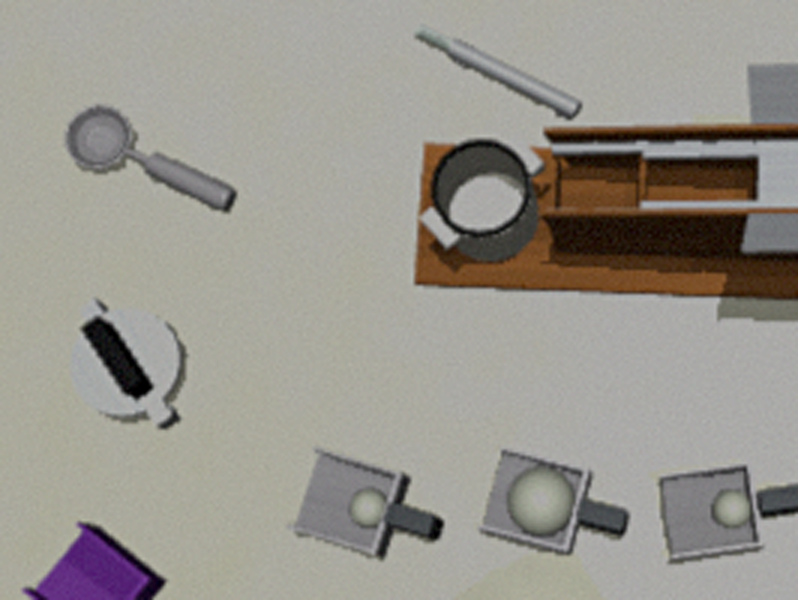

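View pics/c2.png

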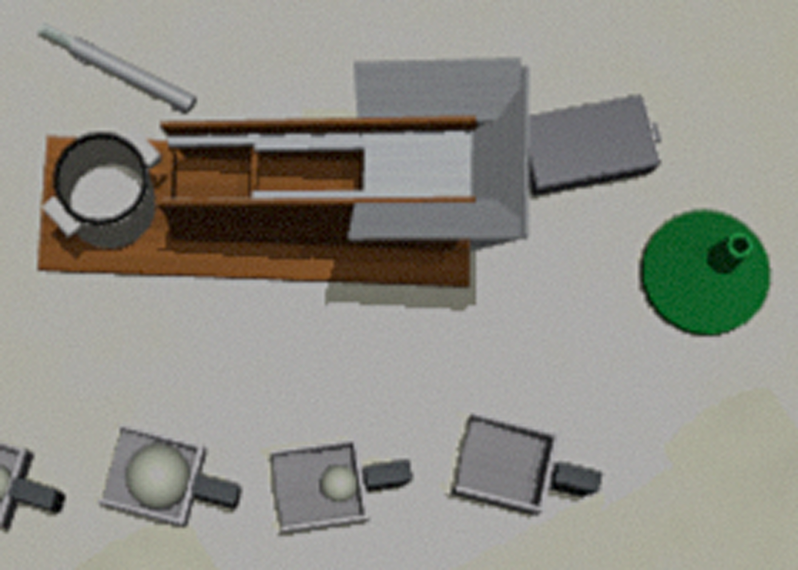

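```bash
python3 - <<'E'
from h import *
c=camera_params('top')
f1=lambda x,y:(95+x/3,145+y/3); f2=lambda x,y:(220+x/2.85,145+y/2.85)
P=lambda uv,z:onz(c,uv,z)
pr=lambda n,p:print(n,np.round(np.array(p)*1000,1))
for n,f,bk,hd in [('A',f1,[(408,475),(383,555)],(416,517)),('B',f1,[(590,473),(568,552)],(606,513)),('C',f2,[(354,445),(367,520)],(387,472)),('D',f2,[(552,433),(540,512)],(578,475))]:
    a,b=[P(f(*q),.042) for q in bk]; d=a-b; x=np.array([-d[1],d[0]]);  x=x/np.linalg.norm(x)
    if x[1]<0:x=-x
    h=P(f(*hd),.056)
    pr(n+' backmid',(a+b)/2);pr(' width',[np.linalg.norm(d)]);print('  yaw',np.degrees(np.arctan2(x[1],x[0])));pr(' handle top',h)
    pr(' origin(from handle)',h[:2]+.033*x); pr(' origin from back',(a+b)[:2]/2+.014*x)
j=P(f1(481,187),.078);pr('jar',j)
# base edges
pr('base',[P(f1(425,142),.0),P(f1(415,283),.0),P(f2(468,287),.0)])
d=P(f2(468,287),.0)-P(f2(38,270),.0);print('base yaw',np.degrees(np.arctan2(d[0],-d[1])),np.linalg.norm(d))
# walls
for z0,q in [(.129,(163,127)),(.162,(475,119)),(.129,(163,203)),(.162,(475,200))]: pr('wall',P(f2(*q),z0))
for q in [(355,62),(520,58),(527,238),(348,238)]: pr('hop',P(f2(*q),.2))
l1,l2=P(f1(93,323),.055),P(f1(143,391),.055);pr('lid',[l1,l2,(l1+l2)/2]);d=l1-l2;print(np.degrees(np.arctan2(d[1],d[0])),np.linalg.norm(d))
e1,e2=P(f1(441,228),.076),P(f1(533,163),.076);pr('ears',[e1,e2,(e1+e2)/2]);d=e2-e1;print(np.degrees(np.arctan2(d[1],d[0])))
E
```

```text
A backmid [418.4 118.8  42. ]
 width [58.]
  yaw 74.21027885729897
 handle top [415.8 102.3  56. ]
 origin(from handle) [424.8 134. ]
 origin from back [422.2 132.3]
B backmid [419.9 -10.1  42. ]
 width [57.1]
  yaw 74.7733142017557
 handle top [418.2 -29.5  56. ]
 origin(from handle) [426.9   2.3]
 origin from back [423.6   3.4]
C backmid [ 422.8 -133.3   42. ]
 width [55.9]
  yaw 99.0609978118246
 handle top [ 429.1 -152.1   56. ]
 origin(from handle) [ 423.9 -119.5]
 origin from back [ 420.6 -119.5]
D backmid [ 429.9 -270.8   42. ]
 width [59.3]
  yaw 79.1015036813857
 handle top [ 426.6 -291.6   56. ]
 origin(from handle) [ 432.9 -259.2]
 origin from back [ 432.6 -257. ]
jar [647.   59.6  78. ]
base [[ 705.2  112.2    0. ]
 [ 594.6  116.6    0. ]
 [ 579.1 -222.6    0. ]]
base yaw -2.475274000621709 0.33952751902136863
wall [670.    9.7 129. ]
wall [ 664.5 -210.1  162. ]
wall [613.6   9.  129. ]
wall [ 606.2 -208.3  162. ]
hop [ 692.8 -124.9  200. ]
hop [ 695.2 -236.6  200. ]
hop [ 569.9 -236.6  200. ]
hop [ 570.3 -118.6  200. ]
lid [[553.8 336.9  55. ]
 [504.7 298.   55. ]
 [529.3 317.5  55. ]]
38.3944071685955 0.06259862596566158
ears [[617.5  87.5  76. ]
 [665.2  23.1  76. ]
 [641.4  55.3  76. ]]
-53.49964997030668
```

```bash
cat >> h.py <<'E'
def rel(p,yaw,tilt=0,p0=None,R0=None):
    """target TCP, tool yaw deg (pointing down), forward tilt deg about tool y -> shift cm, rotvec"""
    if p0 is None: p0,R0=pose()
    Rt=R.from_euler('xyz',[np.pi,0,np.radians(yaw)])*R.from_rotvec([0,np.radians(tilt),0])
    print('shift',np.round(R0.inv().apply(np.array(p)-p0)*100,2),'turn',np.round((R0.inv()*Rt).as_rotvec(),3))
E
python3 -c "
from h import *
rel([.418,-.03,.2],-105.4)"
```

```text
shift [-39.72  54.1    2.65] turn [ 1.000e-03  1.000e-03 -1.049e+00]
```

What could be mistaken for the dish with the large ball (top-view pixels):
- Steel dish A (213,313): small ball.
- Steel dish B (273,311): large ball.
- Steel dish C (333,316): small ball.
- Steel dish D (397,307): empty.
- Purple look-alike (128,340): not meant.

I choose B. Crop c1 shows its ball about 23 px wide, against about 13 px for A and C. The medium ball is absent.

```bash
python3 -m creep '[[[8,-2.8,3.9,0.2,0,0,-0.08],[7,-5.6,7.7,0.4,0,0,-0.15],[6,-8.5,11.6,0.6,0,0,-0.23],[5,-11.4,15.5,0.8,0,0,-0.3],[5,-14.2,19.3,1,0,0,-0.38],[5,-17,23.2,1.2,0,0,-0.45],[5,-19.9,27,1.4,0,0,-0.53],[5,-22.7,31,1.6,0,0,-0.6],[5,-25.5,34.8,1.8,0,0,-0.68],[5,-28.4,38.6,2,0,0,-0.75],[5,-31.2,42.5,2.1,0,0,-0.83],[5,-34,46.4,2.3,0,0,-0.9],[5,-36.9,50.2,2.5,0,0,-0.98],[5,-39.7,54.1,2.6,0,0,-1.05],[5,-39.7,54.1,2.6,0,0,-1.05],[5,-39.7,54.1,2.6,0,0,-1.05],[5,-39.7,54.1,2.6,0,0,-1.05]]]' 15; python3 - <<'E'
from h import *
print(pose()[0],np.degrees(get_state()['ee_rot']),get_state()['q'])
c=camera_params('wrist'); f=grab_frame('wrist'); cv2.imwrite('pics/w1.png',np.clip(f*1.3,0,255).astype('uint8'));print(c['view'].tolist() if hasattr(c['view'],'tolist') else c['view'])
E
```

```text
t: 2.28
eef_pos: [0.4174, -0.0312, 0.2005]
ee_rot: [3.141, -0.0, -1.84]
force: [-0.0, -0.6, 0.6]
width: 0.0499
gripper_force: 0.0
[ 0.41742322 -0.03123876  0.20052119] [ 1.79990433e+02 -4.48843019e-03 -1.05439516e+02] [ 4.01232989e-01 -5.90592930e-02 -5.55423004e-01 -4.82234594e-05
 -1.07461211e+00 -6.70680428e-01]
[[-0.9640161830911721, 0.2658394697772455, -0.0014748040145283617, 0.4108416484320223], [0.25367460944279796, 0.9215335629058433, 0.29398143642431956, -0.10698248994215102], [0.07951095058149028, 0.2830287419090423, -0.9558099915731229, 0.3423582881430998], [0.0, 0.0, 0.0, 1.0]]
```

View pics/w1.png

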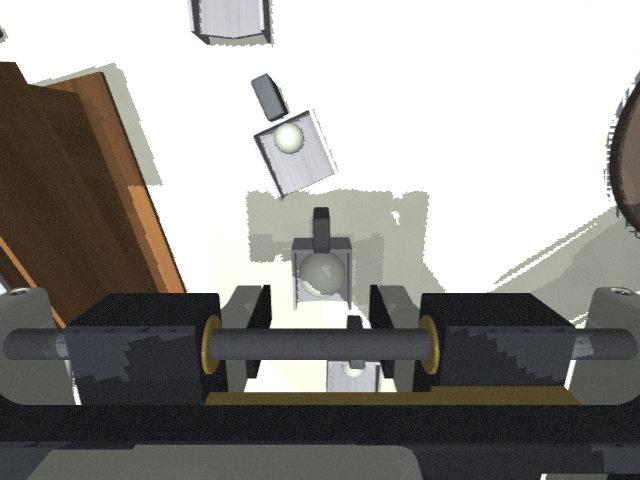

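The wrist view shows dish B's handle at px (321,208)–(321,252), with the large ball at (322,273). Neighbours C (290,137) and A (355,370) are clear of it.

```bash
python3 - <<'E'
from h import *
f=cv2.imread('pics/w1.png'); c=camera_params('wrist')
V=np.array(c['view']);print('cam',-V[:3,:3].T@V[:3,3])
g=cv2.cvtColor(f,cv2.COLOR_BGR2GRAY)
for n,(x0,y0,x1,y1) in {'B':(308,200,336,254),'C':(245,68,292,125)}.items():
    m=(g[y0:y1,x0:x1]<85).astype('uint8'); cs=max(cv2.findContours(m,0,1)[0],key=cv2.contourArea)
    r=cv2.minAreaRect(cs); b=cv2.boxPoints(r)+[x0,y0]; print(n,r[1],b.round(1).tolist())
    for z in (.056,.0): print(z,[(onz(c,q,z)*1000).round(0)[:2].tolist() for q in b])
for q in [(294,238),(351,238),(293,308),(350,305)]: print(q,(onz(c,q,.042)*1000).round(1))
E
```

```text
cam [ 0.39599565 -0.10759431  0.35934   ]
B (46.0, 27.0) [[308.0, 207.0], [335.0, 207.0], [335.0, 253.0], [308.0, 253.0]]
0.056 [[422.0, -54.0], [399.0, -47.0], [410.0, -5.0], [435.0, -12.0]]
0.0 [[427.0, -44.0], [400.0, -36.0], [413.0, 14.0], [442.0, 6.0]]
C (44.10224914550781, 18.1771240234375) [[268.0, 76.0], [286.2, 75.6], [287.2, 119.7], [269.0, 120.1]]
0.056 [[424.0, -166.0], [410.0, -162.0], [419.0, -130.0], [434.0, -133.0]]
0.0 [[429.0, -176.0], [412.0, -172.0], [423.0, -134.0], [441.0, -138.0]]
(294, 238) [445.1 -25.6  42. ]
(351, 238) [391.9 -11.   42. ]
(293, 308) [467.8  46.3  42. ]
(350, 305) [410.1  58.6  42. ]
```

```bash
python3 -m creep '[[[5,0.2,0.15,4,0,0,0],[5,0.2,0.15,9,0,0,0],[5,0.2,0.15,13,0,0,0],[5,0.2,0.15,16,0,0,0],[5,0.2,0.15,17.8,0,0,0],[5,0.2,0.15,17.8,0,0,0],[3,0.2,0.15,17.8,0,0,0],[0.8,0.2,0.15,17.8,0,0,0],[0.8,0.2,0.15,17.8,0,0,0],[0.8,0.2,0.15,17.8,0,0,0],[0.8,0.2,0.15,17.8,0,0,0]]]' 40; python3 -c "
from h import *
rel([.417,-.033,.30],-105.4)
H=np.array([.635,-.182]); yaw=-92.2; x=np.array([np.cos(np.radians(yaw+180)),np.sin(np.radians(yaw+180))])
lip=np.r_[H-x*.027,.235]
P0,_=pose(); P0=np.r_[.417,-.033,.30];R0=R.from_euler('xyz',[np.pi,0,np.radians(-105.4)])
for t in (0,15,45): 
  r=np.radians(t); a,b=-.083,-.001
  p=lip+np.r_[x*(a*np.cos(r)+b*np.sin(r)),-a*np.sin(r)+b*np.cos(r)]; print(t,p)
  if t==0: rel(p,yaw,0,P0,R0); p00=p; R00=R.from_euler('xyz',[np.pi,0,np.radians(yaw)])
  else: rel(p,yaw,t,p00,R00)
"
```

```text
t: 3.7
eef_pos: [0.4161, -0.0319, 0.0229]
ee_rot: [-3.141, 0.0, -1.839]
force: [-2.3, 0.2, 6.4]
width: 0.0159
gripper_force: 40.0
shift [  0.08  -0.13 -27.71] turn [-0.     0.     0.001]
0 [ 0.63077734 -0.29191892  0.234     ]
shift [ 19.29 -27.49   6.6 ] turn [ 0.    0.   -0.23]
15 [ 0.63087597 -0.28935148  0.25551605]
shift [-0.26  0.   -2.15] turn [0.    0.262 0.   ]
45 [ 0.63168341 -0.26833329  0.29298276]
shift [-2.36 -0.   -5.9 ] turn [-0.     0.785 -0.   ]
```

```bash
python3 -m creep '[[[0.8,0,0,-1,0,0,0],[0.8,0,0,-4,0,0,0],[0.8,0,0,-8,0,0,0],[0.8,0,0,-13,0,0,0],[0.8,0,0,-18,0,0,0],[0.8,0.4,-0.6,-22,0,0,0],[0.8,1.4,-2,-24,0,0,-0.02],[0.8,2.7,-3.9,-24,0,0,-0.03],[0.8,4.4,-6.4,-24,0,0,-0.05],[0.8,6.4,-9.1,-24,0,0,-0.08],[0.8,8.5,-12.2,-24,0,0,-0.1],[0.8,10.7,-15.2,-24,0,0,-0.13],[0.8,12.8,-18.2,-24,0,0,-0.15],[0.8,14.7,-21,-23.5,0,0,-0.18],[0.8,16.4,-23.4,-23,0,0,-0.2],[0.8,17.8,-25.4,-22.5,0,0,-0.21],[0.8,18.8,-26.8,-22,0,0,-0.22],[0.8,19.3,-27.5,-21.5,0,0,-0.23],[0.8,19.3,-27.5,-21.2,0,0,-0.23],[0.8,19.3,-27.5,-21.2,0,0,-0.23]]]'; python3 - <<'E'
from h import *
print(get_state()['q'])
f=grab_frame('scene'); g=grab_frame('top')
cv2.imwrite('pics/s2.png',np.hstack([cv2.resize(f[120:360,120:420],None,fx=1.33,fy=1.33),cv2.resize(g[100:340,220:520],None,fx=1.33,fy=1.33)]))
E
```

```text
t: 6.2
eef_pos: [0.6295, -0.2903, 0.2345]
ee_rot: [3.141, 0.0, -1.609]
force: [-0.8, -0.3, -2.9]
width: 0.0161
gripper_force: 40.0
[-1.51898313e-01  3.84539862e-01  6.90025703e-02 -2.75232268e-04
 -1.25573330e+00  1.14131197e-01]
```

View pics/s2.png

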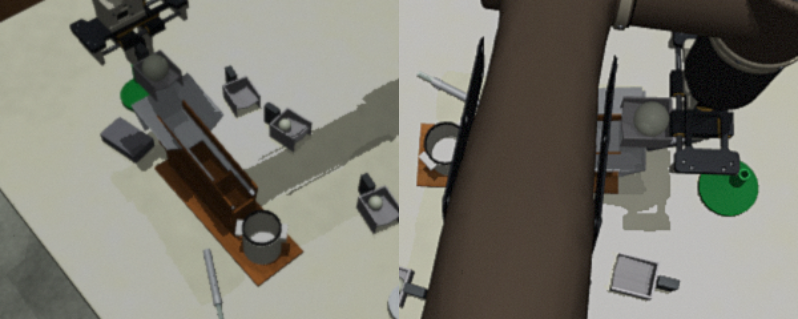

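```bash
python3 -m creep '[[[0.8,0,0,-0.8,0,0.1,0],[0.8,-0.2,0,-1.65,0,0.2,0],[0.8,-0.3,0,-2.1,0,0.26,0],[0.8,-0.4,0,-2.6,0,0.32,0],[0.8,-0.5,0,-2.8,0,0.35,0],[0.8,-0.6,0,-3.1,0,0.38,0],[0.8,-0.7,0,-3.3,0,0.41,0],[0.8,-0.8,0,-3.5,0,0.44,0],[0.8,-0.9,0,-3.75,0,0.47,0],[0.8,-1,0,-4,0,0.5,0],[0.8,-1.3,0,-4.4,0,0.56,0],[0.8,-1.5,0,-4.8,0,0.62,0],[0.8,-1.8,0,-5.2,0,0.68,0],[0.8,-2.2,0,-5.7,0,0.75,0],[0.8,-2.2,0,-5.7,0,0.75,0],[0.8,-2.2,0,-5.7,0,0.75,0],[0.8,-2.2,0,-5.7,0,0.75,0],[0.8,-2.2,0,-5.7,0,0.75,0]]]'; python3 - <<'E'
from h import *
f=grab_frame('scene'); g=grab_frame('wrist')
cv2.imwrite('pics/s3.png',np.hstack([cv2.resize(f[120:360,120:420],None,fx=1.33,fy=1.33),cv2.resize(g,(400,319))]))
E
```

```text
t: 8.55
eef_pos: [0.6308, -0.2692, 0.2918]
ee_rot: [-3.141, -0.75, -1.61]
force: [-0.5, -0.2, -1.4]
width: 0.0159
gripper_force: 40.0
```

View pics/s3.png

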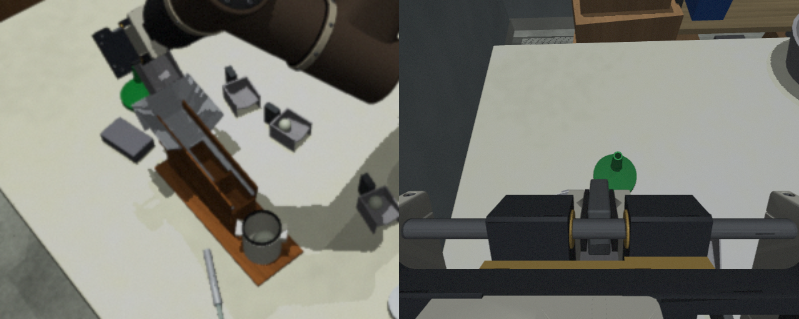

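```bash
python3 -c "
from h import *
rel([.631,-.292,.26],-92.2)
rel([.5235,-.161,.26],-98.8)
rel([.416,-.032,.26],-105.4)
rel([.416,-.032,.025],-105.4)
rel([.416,-.032,.0231],-105.4)
rel([.416,-.032,.15],-105.4)"
```

```text
shift [-0.49 -0.11  3.88] turn [-0.   -0.75 -0.  ]
shift [-9.77 11.14 -4.77] turn [-0.044 -0.749  0.109]
shift [-18.9   22.37 -13.27] turn [-0.087 -0.746  0.219]
shift [-34.91  22.39   3.93] turn [-0.087 -0.746  0.219]
shift [-35.04  22.39   4.07] turn [-0.087 -0.746  0.219]
shift [-26.39  22.38  -5.22] turn [-0.087 -0.746  0.219]
```

```bash
python3 -m creep '[[[0.8,-0.1,0,0.8,0,-0.18,0],[0.8,-0.2,0,1.6,0,-0.35,0],[0.8,-0.4,-0.1,2.7,0,-0.55,0],[0.8,-0.5,-0.1,3.9,0,-0.75,0],[0.8,-3.6,3.6,1,-0.015,-0.75,0.04],[0.8,-6.7,7.4,-1.9,-0.03,-0.75,0.075],[0.8,-9.8,11.1,-4.8,-0.044,-0.75,0.11],[0.8,-12.8,14.9,-7.6,-0.058,-0.748,0.146],[0.8,-15.9,18.6,-10.4,-0.073,-0.747,0.18],[0.8,-18.9,22.4,-13.3,-0.087,-0.746,0.219],[0.8,-22.1,22.4,-9.8,-0.087,-0.746,0.219],[0.8,-25.3,22.4,-6.4,-0.087,-0.746,0.219],[0.8,-28.5,22.4,-2.9,-0.087,-0.746,0.219],[0.8,-31.7,22.4,0.5,-0.087,-0.746,0.219],[0.8,-33.5,22.4,2.4,-0.087,-0.746,0.219],[0.8,-34.5,22.4,3.5,-0.087,-0.746,0.219],[0.8,-34.9,22.4,3.9,-0.087,-0.746,0.219],[0.8,-35.05,22.4,4.1,-0.087,-0.746,0.219],[0.8,-35.05,22.4,4.1,-0.087,-0.746,0.219]]]'
```

```text
t: 11.02
eef_pos: [0.4162, -0.0319, 0.0233]
ee_rot: [-3.141, 0.0, -1.839]
force: [-0.3, -0.8, -1.3]
width: 0.0156
gripper_force: 40.0
```

```bash
python3 -m creep '[[[0.8,0,0,0.1,0,0,0],[3,0,0,0.1,0,0,0],[5,0,0,0.1,0,0,0],[5,0,0,0.1,0,0,0],[5,0,0,-2,0,0,0],[5,0,0,-6,0,0,0],[5,0,0,-11,0,0,0],[5,-2,0.5,-16,0,0,0],[5,-6,1.5,-17.7,0,0,0],[5,-10,2.7,-17.7,0,0,0],[5,-12.8,3.6,-17.7,0,0,0.01],[5,-12.8,3.6,-17.7,0,0,0.01],[5,-12.8,3.6,-17.7,0,0,0.01]]]'; python3 - <<'E'
from h import *
print(pose()[0])
f=grab_frame('scene'); g=grab_frame('wrist')
cv2.imwrite('pics/w3.png',g)
cv2.imwrite('pics/s4.png',np.clip(np.hstack([cv2.resize(f[140:380,150:500],(400,274)),cv2.resize(g,(365,274))])*1.3,0,255).astype('uint8'))
E
```

```text
t: 12.65
eef_pos: [0.4148, 0.1008, 0.1994]
ee_rot: [3.141, -0.001, -1.848]
force: [-0.3, 0.2, -0.2]
width: 0.0502
gripper_force: 0.0
[0.41476504 0.100783   0.19939417]
```

View pics/s4.png

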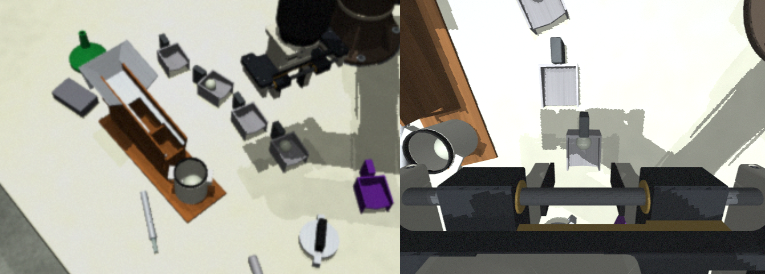

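```bash
python3 - <<'E'
from h import *
f=cv2.imread('pics/w3.png'); c=camera_params('wrist'); g=cv2.cvtColor(f,cv2.COLOR_BGR2GRAY)
m=np.zeros_like(g); m[170:246,290:350]=(g[170:246,290:350]<70)
n,l,s,ce=cv2.connectedComponentsWithStats(m); i=1+np.argmax(s[1:,4]); print(s[i])
cv2.imwrite('pics/w3c.png',cv2.resize(np.clip(f[170:310,240:400]*1.6,0,255).astype('uint8'),None,fx=3.5,fy=3.5))
E
```

```text
[ 292  196   58   45 1138]
```

View pics/w3c.png

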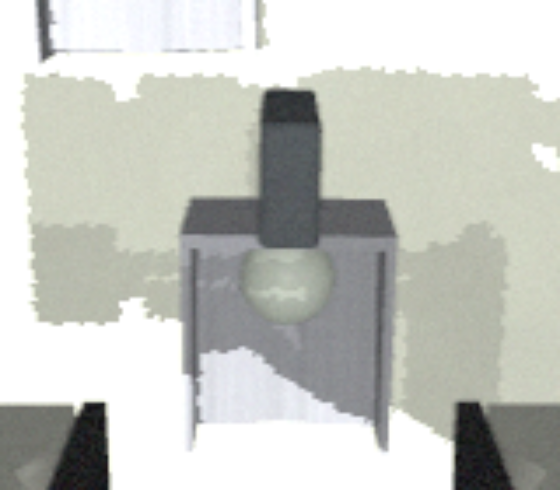

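```bash
python3 - <<'E'
from h import *
c=camera_params('wrist')
for q,z in [((322.9,204.9),.056),((322.9,240),.056),((322.9,196),0),((294,227),.042),((351,227),.042),((323,227),.042),((323,236.5),.042)]: print(q,(onz(c,q,z)*1000).round(1))
E
```

```text
(322.9, 204.9) [405.9  79.3  56. ]
(322.9, 240) [414.9 110.9  56. ]
(322.9, 196) [405.8  80.4   0. ]
(294, 227) [439.   94.8  42. ]
(351, 227) [386.5 109.8  42. ]
(323, 227) [412.3 102.5  42. ]
(323, 236.5) [414.9 111.5  42. ]
```

```bash
python3 -m creep '[[[5,0.65,0.25,4,0,0,0],[5,0.65,0.25,9,0,0,0],[5,0.65,0.25,13,0,0,0],[5,0.65,0.25,16,0,0,0],[5,0.65,0.25,17.6,0,0,0],[5,0.65,0.25,17.6,0,0,0],[3,0.65,0.25,17.6,0,0,0],[0.8,0.65,0.25,17.6,0,0,0],[0.8,0.65,0.25,17.6,0,0,0],[0.8,0.65,0.25,17.6,0,0,0],[0.8,0.65,0.25,17.6,0,0,0]]]' 40; python3 -c "
from h import *
rel([.411,.095,.265],-105.9)
rel([.52,-.1,.265],-99)
rel([.631,-.285,.265],-92.2)
rel([.631,-.285,.236],-92.2)
"
```

```text
t: 14.12
eef_pos: [0.4108, 0.0955, 0.024]
ee_rot: [3.141, -0.0, -1.849]
force: [-1.3, -0.5, 6.3]
width: 0.0156
gripper_force: 40.0
shift [ 5.00e-02 -2.00e-02 -2.41e+01] turn [ 0. -0. -0.]
shift [ 15.81 -15.85 -24.1 ] turn [ 0.    -0.    -0.121]
shift [ 30.56 -31.6  -24.1 ] turn [ 0.    -0.    -0.239]
shift [ 30.56 -31.6  -21.2 ] turn [ 0.    -0.    -0.239]
```

```bash
python3 -m creep '[[[0.8,0,0,-2,0,0,0],[0.8,0,0,-7,0,0,0],[0.8,0,0,-13,0,0,0],[0.8,0,0,-19,0,0,0],[0.8,0.3,-0.3,-23,0,0,0],[0.8,1.2,-1.3,-24,0,0,-0.01],[0.8,2.8,-2.8,-24,0,0,-0.02],[0.8,4.9,-5.1,-24,0,0,-0.04],[0.8,7.6,-7.9,-24,0,0,-0.06],[0.8,10.7,-11.1,-24,0,0,-0.08],[0.8,13.8,-14.2,-24,0,0,-0.11],[0.8,16.8,-17.4,-24,0,0,-0.13],[0.8,19.9,-20.5,-24,0,0,-0.155],[0.8,22.6,-23.4,-24,0,0,-0.18],[0.8,25.1,-25.9,-24,0,0,-0.2],[0.8,27.2,-28.1,-23.5,0,0,-0.21],[0.8,28.7,-29.7,-23,0,0,-0.225],[0.8,29.9,-31,-22.3,0,0,-0.235],[0.8,30.6,-31.6,-21.5,0,0,-0.24],[0.8,30.6,-31.6,-21.2,0,0,-0.24]]]' && python3 -m creep '[[[0.8,0,0,-0.8,0,0.1,0],[0.8,-0.2,0,-1.65,0,0.2,0],[0.8,-0.3,0,-2.1,0,0.26,0],[0.8,-0.4,0,-2.6,0,0.32,0],[0.8,-0.5,0,-2.8,0,0.35,0],[0.8,-0.6,0,-3.1,0,0.38,0],[0.8,-0.7,0,-3.3,0,0.41,0],[0.8,-0.8,0,-3.5,0,0.44,0],[0.8,-0.9,0,-3.75,0,0.47,0],[0.8,-1,0,-4,0,0.5,0],[0.8,-1.3,0,-4.4,0,0.56,0],[0.8,-1.5,0,-4.8,0,0.62,0],[0.8,-1.8,0,-5.2,0,0.68,0],[0.8,-2.2,0,-5.7,0,0.75,0],[0.8,-2.2,0,-5.7,0,0.75,0],[0.8,-2.2,0,-5.7,0,0.75,0],[0.8,-2.2,0,-5.7,0,0.75,0],[0.8,-2.2,0,-5.7,0,0.75,0]]]'; python3 -c "
from h import *
rel([.631,-.288,.262],-92.2)
rel([.4112,.0955,.262],-105.9)
rel([.4112,.0955,.0240],-105.9)"
```

```text
t: 16.62
eef_pos: [0.6303, -0.2856, 0.2343]
ee_rot: [3.139, -0.0, -1.61]
force: [-0.6, 0.3, -1.4]
width: 0.0156
gripper_force: 40.0
t: 18.88
eef_pos: [0.6315, -0.2638, 0.2929]
ee_rot: [3.141, -0.75, -1.609]
force: [-0.2, 0.1, -1.2]
width: 0.0156
gripper_force: 40.0
shift [-0.34 -0.04  3.91] turn [ 0.   -0.75 -0.  ]
shift [-27.75  23.41 -21.63] turn [-0.089 -0.746  0.227]
shift [-43.98  23.41  -4.22] turn [-0.089 -0.746  0.227]
```

```bash
python3 -m creep '[[[0.8,-0.1,0,0.8,0,-0.18,0],[0.8,-0.2,0,1.6,0,-0.35,0],[0.8,-0.3,0,2.7,0,-0.55,0],[0.8,-0.3,0,3.9,0,-0.75,0],[0.8,-3.8,2.9,0.7,-0.011,-0.75,0.028],[0.8,-7.2,5.9,-2.5,-0.022,-0.75,0.057],[0.8,-10.6,8.8,-5.7,-0.033,-0.749,0.085],[0.8,-14,11.7,-8.9,-0.045,-0.749,0.114],[0.8,-17.5,14.6,-12.1,-0.056,-0.748,0.142],[0.8,-20.9,17.6,-15.2,-0.067,-0.747,0.17],[0.8,-24.3,20.5,-18.4,-0.078,-0.747,0.2],[0.8,-27.7,23.4,-21.6,-0.089,-0.746,0.227],[0.8,-31.1,23.4,-18,-0.089,-0.746,0.227],[0.8,-34.5,23.4,-14.4,-0.089,-0.746,0.227],[0.8,-37.9,23.4,-10.8,-0.089,-0.746,0.227],[0.8,-41.2,23.4,-7.2,-0.089,-0.746,0.227],[0.8,-42.9,23.4,-5.4,-0.089,-0.746,0.227],[0.8,-43.7,23.4,-4.5,-0.089,-0.746,0.227],[0.8,-44.02,23.4,-4.2,-0.089,-0.746,0.227],[0.8,-44.02,23.4,-4.2,-0.089,-0.746,0.227]]]'; python3 -c "
from h import *
rel([.427,-.152,.2],-80.9)"
```

```text
t: 21.38
eef_pos: [0.4117, 0.0962, 0.0243]
ee_rot: [-3.141, 0.0, -1.847]
force: [-0.2, -0.6, -1.0]
width: 0.0159
gripper_force: 40.0
shift [ 23.45  -8.26 -17.57] turn [-0.001  0.    -0.435]
```

```bash
python3 -m creep '[[[0.8,0,0,0.05,0,0,0],[3,0,0,0.05,0,0,0],[5,0,0,0.05,0,0,0],[5,0,0,0.05,0,0,0],[5,0,0,-2,0,0,0],[5,0,0,-6,0,0,0],[5,0,0,-11,0,0,0],[5,2,-0.8,-16,0,0,-0.04],[5,7,-2.5,-17.6,0,0,-0.13],[5,12,-4.2,-17.6,0,0,-0.22],[5,17,-6,-17.6,0,0,-0.31],[5,21,-7.5,-17.6,0,0,-0.4],[5,23.5,-8.3,-17.6,0,0,-0.435],[5,23.5,-8.3,-17.6,0,0,-0.435],[5,23.5,-8.3,-17.6,0,0,-0.435]]]'; python3 - <<'E'
from h import *
g=grab_frame('wrist'); f=grab_frame('scene')
cv2.imwrite('pics/w5.png',np.hstack([cv2.resize(np.clip(g[150:310,240:400]*1.4,0,255).astype('uint8'),(400,400)),cv2.resize(np.clip(f[150:350,190:390]*1.4,0,255).astype('uint8'),(400,400))]))
E
```

```text
t: 23.25
eef_pos: [0.4265, -0.1527, 0.1993]
ee_rot: [3.141, -0.001, -1.413]
force: [0.1, -0.6, 0.1]
width: 0.05
gripper_force: 0.0
```

View pics/w5.png

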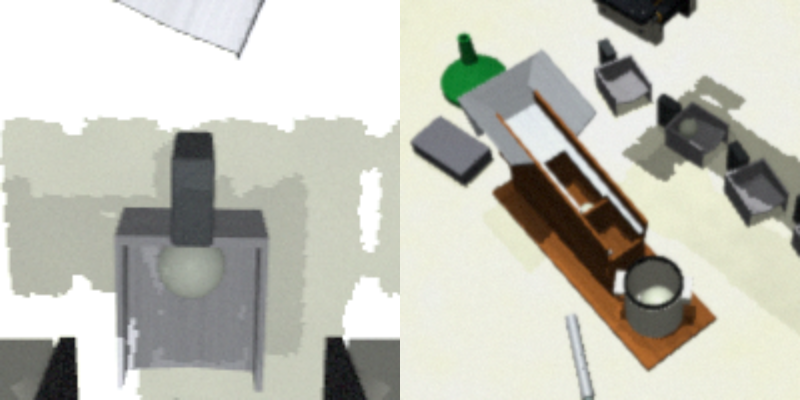

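Pocket 1 shows a small ball (at 585,200 in the right half) and the jar shows the large one (655,295). Dish C's handle is at px (317,213)–(317,248).

```bash
python3 - <<'E'
from h import *
c=camera_params('wrist')
a,b=onz(c,(317.3,212.8),.056),onz(c,(317,248),.056); print(a,b,(a+b)/2,np.linalg.norm(a-b),np.degrees(np.arctan2(*(b-a)[1::-1])))
m=(a+b)/2; rel([m[0],m[1],.0235],-81)
E
```

```text
[ 0.43160338 -0.16714483  0.056     ] [ 0.42664984 -0.13413288  0.056     ] [ 0.42912661 -0.15063886  0.056     ] 0.033381535476930374 98.5337317477105
shift [-0.13 -0.28 17.6 ] turn [ 0.001 -0.001  0.002]
```

```bash
python3 -m creep '[[[5,-0.1,-0.3,4,0,0,0],[5,-0.1,-0.3,9,0,0,0],[5,-0.1,-0.3,13,0,0,0],[5,-0.1,-0.3,16,0,0,0],[5,-0.1,-0.3,17.6,0,0,0],[5,-0.1,-0.3,17.6,0,0,0],[3,-0.1,-0.3,17.6,0,0,0],[0.8,-0.1,-0.3,17.6,0,0,0],[0.8,-0.1,-0.3,17.6,0,0,0],[0.8,-0.1,-0.3,17.6,0,0,0],[0.8,-0.1,-0.3,17.6,0,0,0]]]' 40; python3 -c "
from h import *
print(pose()[0])
rel([.631,-.285,.265],-92.2)
rel([.631,-.285,.236],-92.2)
"
```

```text
t: 24.72
eef_pos: [0.4296, -0.1516, 0.0239]
ee_rot: [3.141, -0.001, -1.412]
force: [-1.1, 1.6, 5.9]
width: 0.0158
gripper_force: 39.9
[ 0.42962326 -0.1515769   0.02385477]
shift [ 16.38 -17.77 -24.1 ] turn [ 0.    -0.001  0.197]
shift [ 16.38 -17.77 -21.2 ] turn [ 0.    -0.001  0.197]
```

```bash
python3 -m creep '[[[0.8,0,0,-2,0,0,0],[0.8,0,0,-7,0,0,0],[0.8,0,0,-13,0,0,0],[0.8,0,0,-19,0,0,0],[0.8,0.3,-0.4,-23,0,0,0],[0.8,1.1,-1.2,-24,0,0,0.01],[0.8,2.3,-2.5,-24,0,0,0.03],[0.8,3.8,-4.1,-24,0,0,0.045],[0.8,5.4,-5.9,-24,0,0,0.065],[0.8,7.2,-7.8,-24,0,0,0.085],[0.8,9,-9.8,-24,0,0,0.11],[0.8,10.8,-11.7,-24,0,0,0.13],[0.8,12.4,-13.5,-24,0,0,0.15],[0.8,13.9,-15.1,-23.5,0,0,0.17],[0.8,15.1,-16.3,-23,0,0,0.18],[0.8,15.9,-17.2,-22.3,0,0,0.19],[0.8,16.4,-17.8,-21.5,0,0,0.197],[0.8,16.4,-17.8,-21.2,0,0,0.197],[0.8,16.4,-17.8,-21.2,0,0,0.197]]]' && python3 -m creep '[[[0.8,0,0,-0.8,0,0.1,0],[0.8,-0.2,0,-1.65,0,0.2,0],[0.8,-0.3,0,-2.1,0,0.26,0],[0.8,-0.4,0,-2.6,0,0.32,0],[0.8,-0.5,0,-2.8,0,0.35,0],[0.8,-0.6,0,-3.1,0,0.38,0],[0.8,-0.7,0,-3.3,0,0.41,0],[0.8,-0.8,0,-3.5,0,0.44,0],[0.8,-0.9,0,-3.75,0,0.47,0],[0.8,-1,0,-4,0,0.5,0],[0.8,-1.3,0,-4.4,0,0.56,0],[0.8,-1.5,0,-4.8,0,0.62,0],[0.8,-1.8,0,-5.2,0,0.68,0],[0.8,-2.2,0,-5.7,0,0.75,0],[0.8,-2.2,0,-5.7,0,0.75,0],[0.8,-2.2,0,-5.7,0,0.75,0],[0.8,-2.2,0,-5.7,0,0.75,0],[0.8,-2.2,0,-5.7,0,0.75,0]]]'; python3 -c "
from h import *
rel([.631,-.288,.262],-92.2)
rel([.4296,-.1516,.262],-80.9)
rel([.4296,-.1516,.0240],-80.9)"
```

```text
t: 27.1
eef_pos: [0.6308, -0.2849, 0.2355]
ee_rot: [3.141, -0.001, -1.609]
force: [0.6, -0.8, -0.5]
width: 0.0156
gripper_force: 39.9
t: 29.35
eef_pos: [0.6321, -0.2635, 0.2927]
ee_rot: [-3.141, -0.75, -1.61]
force: [-0.2, -0.6, -0.9]
width: 0.0155
gripper_force: 39.9
shift [-0.3   0.01  3.92] turn [ 0.    -0.75  -0.001]
shift [-9.69 20.67 -4.84] turn [ 0.074 -0.748 -0.188]
shift [-25.92  20.67  12.57] turn [ 0.074 -0.748 -0.188]
```

```bash
python3 -m creep '[[[0.8,-0.1,0,0.8,0,-0.18,0],[0.8,-0.2,0,1.6,0,-0.35,0],[0.8,-0.3,0,2.7,0,-0.55,0],[0.8,-0.3,0,3.9,0,-0.75,0],[0.8,-2.2,4.1,2.2,0.015,-0.75,-0.038],[0.8,-4.1,8.3,0.4,0.03,-0.75,-0.075],[0.8,-5.9,12.4,-1.3,0.044,-0.749,-0.113],[0.8,-7.8,16.5,-3.1,0.059,-0.749,-0.15],[0.8,-9.7,20.7,-4.8,0.074,-0.748,-0.188],[0.8,-13,20.7,-1.3,0.074,-0.748,-0.188],[0.8,-16.3,20.7,2.2,0.074,-0.748,-0.188],[0.8,-19.6,20.7,5.7,0.074,-0.748,-0.188],[0.8,-22.9,20.7,9.3,0.074,-0.748,-0.188],[0.8,-24.7,20.7,11.2,0.074,-0.748,-0.188],[0.8,-25.6,20.7,12.2,0.074,-0.748,-0.188],[0.8,-25.95,20.7,12.6,0.074,-0.748,-0.188],[0.8,-25.95,20.7,12.6,0.074,-0.748,-0.188]]]' && python3 -m creep '[[[0.8,0,0,0.05,0,0,0],[3,0,0,0.05,0,0,0],[5,0,0,0.05,0,0,0],[5,0,0,0.05,0,0,0],[5,0,0,-2,0,0,0],[5,0,0,-6,0,0,0],[5,0,0,-11,0,0,0],[5,0,0,-16,0,0,0],[5,0,0,-17.6,0,0,0]]]'; python3 -c "
from h import *
rel([.52,.31,.2],128.4-180)
f=grab_frame('scene');g=grab_frame('top')
cv2.imwrite('pics/s6.png',np.hstack([cv2.resize(np.clip(f[150:350,190:390]*1.4,0,255).astype('uint8'),(400,400)),cv2.resize(np.clip(g[140:340,100:300]*1.4,0,255).astype('uint8'),(400,400))]))"
```

```text
t: 31.48
eef_pos: [0.43, -0.1516, 0.0243]
ee_rot: [-3.141, -0.001, -1.412]
force: [-0.8, 0.4, -2.0]
width: 0.0156
gripper_force: 40.0
t: 32.6
eef_pos: [0.4306, -0.1515, 0.2028]
ee_rot: [-3.137, -0.001, -1.411]
force: [-0.8, 0.0, -0.7]
width: 0.0504
gripper_force: 0.0
shift [-44.15 -16.15   0.3 ] turn [-0.004 -0.002 -0.511]
```

View pics/s6.png

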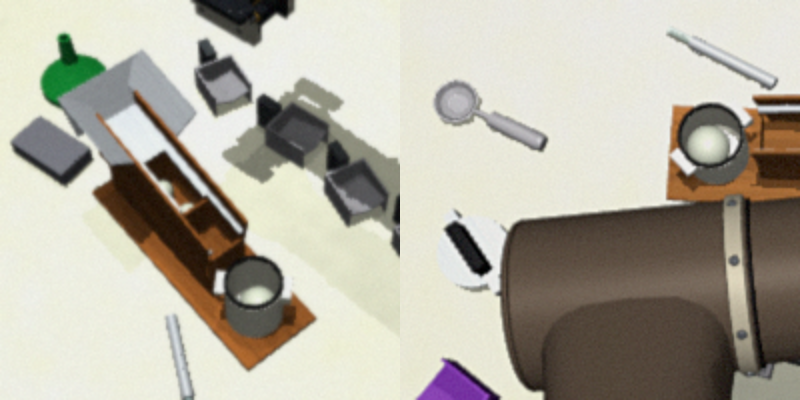

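Both small balls are in pocket 1 (165,185 and 185,200 in the left half), the large one is in the jar (255,297), and dish C is empty. Next is the lid; its handle is at about top px (119,264).

```bash
python3 -c "
from h import *
rel([.527,.316,.2],38.4)"; python3 -m creep '[[[5,-3.7,-1.3,0,0,0,-0.17],[5,-7.5,-2.7,0,0,0,-0.35],[5,-11.2,-4,0,0,0,-0.52],[5,-15,-5.4,0,0,0,-0.7],[5,-18.7,-6.9,0,0,0,-0.87],[5,-22.4,-8.3,0,0,0,-1.04],[5,-26.2,-9.7,0,0,0,-1.21],[5,-30,-11,0,0,0,-1.39],[5,-33.7,-12.4,0,0,0,-1.56],[5,-37.4,-13.8,0,0,0,-1.74],[5,-41.2,-15.2,0,0,0,-1.91],[5,-44.8,-16.6,0,0,0,-2.08],[5,-44.8,-16.6,0,0,0,-2.08],[5,-44.8,-16.6,0,0,0,-2.08],[5,-44.8,-16.6,0,0,0,-2.08]]]'; python3 - <<'E'
from h import *
g=grab_frame('wrist');t=grab_frame('top');cv2.imwrite('pics/w7r.png',g);cv2.imwrite('pics/t7r.png',t)
cv2.imwrite('pics/w7.png',np.hstack([cv2.resize(np.clip(g*1.2,0,255).astype('uint8'),(480,360)),cv2.resize(np.clip(t[170:330,200:340]*1.4,0,255).astype('uint8'),(315,360))]))
print(pose()[0],get_state()['q'])
E
```

```text
shift [-44.63 -16.95   0.18] turn [-1.000e-03 -5.000e-03 -2.082e+00]
t: 34.58
eef_pos: [0.5219, 0.3162, 0.1988]
ee_rot: [3.142, 0.001, 0.667]
force: [1.1, 0.6, -0.2]
width: 0.0497
gripper_force: 0.0
[0.52210989 0.31636579 0.19926014] [ 8.64255811e-01  2.72645396e-01 -1.75426605e-01 -1.86142998e-04
 -1.12333254e+00  1.37355967e+00]
```

View pics/w7.png

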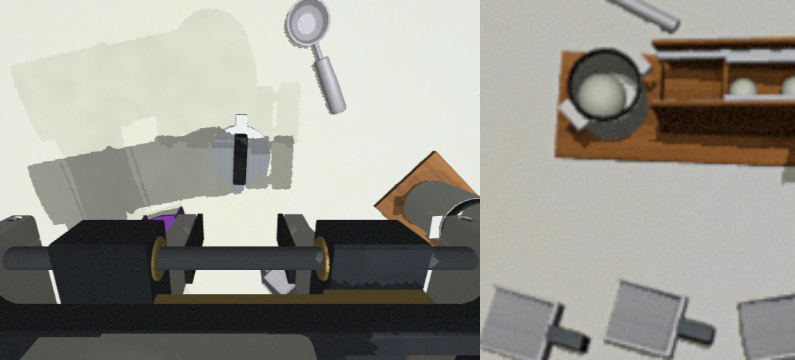

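```bash
python3 - <<'E'
from h import *
f=cv2.imread('pics/w7r.png'); c=camera_params('wrist'); g=cv2.cvtColor(f,cv2.COLOR_BGR2GRAY)
m=np.zeros_like(g); m[165:255,295:345]=g[165:255,295:345]<60
cs=max(cv2.findContours(m,0,1)[0],key=cv2.contourArea); r=cv2.minAreaRect(cs);b=cv2.boxPoints(r);print(r,b.round(1).tolist())
for v in range(172,256,4): print(v,g[v,318:324].mean().round(),end='; ')
P=np.array([onz(c,q,.055) for q in b]);print((P*1000).round(1))
rel([.586,.012,.25],38.4)
E
```

```text
((320.0155334472656, 212.0338592529297), (17.223770141601562, 68.02889251708984), 1.9091525077819824) [[310.29998779296875, 245.6999969482422], [312.5, 177.8000030517578], [329.79998779296875, 178.3000030517578], [327.5, 246.3000030517578]]
172 198.0; 176 198.0; 180 15.0; 184 45.0; 188 32.0; 192 21.0; 196 24.0; 200 28.0; 204 24.0; 208 24.0; 212 30.0; 216 29.0; 220 29.0; 224 29.0; 228 26.0; 232 25.0; 236 25.0; 240 28.0; 244 25.0; 248 124.0; 252 122.0; [[504.5 314.1  55. ]
 [555.2 350.8  55. ]
 [564.2 338.7  55. ]
 [514.  301.1  55. ]]
shift [-13.81  27.87  -5.07] turn [-0.     0.001 -0.003]
```

```bash
python3 -m creep '[[[5,-2.3,4.6,-1.5,0,0,0],[5,-4.6,9.3,-3,0,0,0],[5,-6.9,14,-4.5,0,0,0],[5,-9.2,18.6,-5.1,0,0,0],[5,-11.5,23.3,-5.1,0,0,0],[5,-13.8,27.9,-5.1,0,0,0],[5,-13.8,27.9,-5.1,0,0,0],[5,-13.8,27.9,-5.1,0,0,0],[5,-13.8,27.9,-5.1,0,0,0]]]'; python3 - <<'E'
from h import *
import json
s=get_state();g=grab_frame('wrist');cv2.imwrite('pics/w8r.png',g);c=camera_params('wrist')
json.dump({k:np.array(v).tolist() for k,v in c.items()},open('c8.json','w'))
cv2.imwrite('pics/w8.png',np.clip(g[0:330]*1.3,0,255).astype('uint8'))
print(proj(c,[.6445,.058,.078]))
E
```

```text
t: 35.8
eef_pos: [0.5866, 0.0134, 0.2504]
ee_rot: [3.142, 0.0, 0.669]
force: [-0.1, -0.2, 0.6]
width: 0.0495
gripper_force: 0.0
[321.13840233 146.69382004]
```

View pics/w8.png

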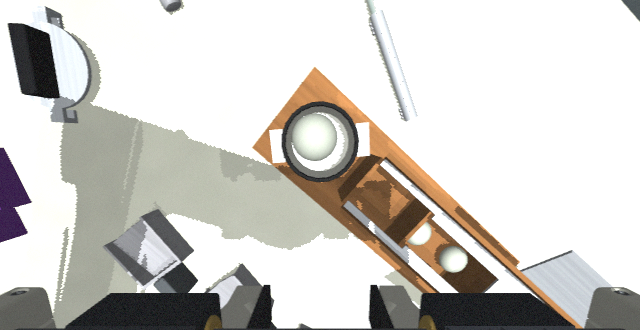

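```bash
python3 - <<'E'
from h import *
import json
c=json.load(open('c8.json')); f=cv2.imread('pics/w8r.png'); hsv=cv2.cvtColor(f,cv2.COLOR_BGR2HSV)
m=((hsv[...,2]<75)&(hsv[...,1]<90)).astype('uint8'); mm=np.zeros_like(m); mm[95:190,275:365]=m[95:190,275:365]
n,l,s,_=cv2.connectedComponentsWithStats(mm); i=1+np.argmax(s[1:,4]); print(s[i])
cnt=max(cv2.findContours((l==i).astype('uint8'),0,1)[0],key=cv2.contourArea); 
e=cv2.fitEllipse(cv2.convexHull(cnt)); print(e)
for z in (.078,.086):
  P=np.array([onz(c,q,z)[:2] for q in cv2.convexHull(cnt)[:,0]]); A=np.c_[2*P,np.ones(len(P))]; s_=np.linalg.lstsq(A,(P**2).sum(1),rcond=None)[0]; print('ring',z,s_[:2],np.sqrt(s_[2]+(s_[:2]**2).sum()))
# ears: whitish low-sat bright blobs
w=((hsv[...,1]<40)&(hsv[...,2]>130)).astype('uint8')
cs=[]
for x0,x1 in ((262,288),(354,378)):
  q=np.zeros_like(w); q[115:168,x0:x1]=w[115:168,x0:x1]; n,l,s,ce=cv2.connectedComponentsWithStats(q)
  for j in range(1,n):
    if s[j,4]>80: print(s[j],ce[j],(onz(c,ce[j],.076)*1000).round(1)); 
# base edges in the shelf plane for grader yaw: brown wood long edge
b=((hsv[...,1]>110)&(hsv[...,0]<25)).astype('uint8'); n,l,s,_=cv2.connectedComponentsWithStats(b); print([x.tolist() for x in s[1:] if x[4]>500])
t=cv2.imread('pics/t7r.png'); ht=cv2.cvtColor(t,cv2.COLOR_BGR2HSV); ct=camera_params('top')
cv2.imwrite('pics/w8c.png',cv2.resize(np.clip(f[95:190,255:385]*1.3,0,255).astype('uint8'),None,fx=4,fy=4,interpolation=cv2.INTER_CUBIC))
E
```

```text
[ 282  102   77   80 1030]
((319.6271667480469, 141.3936767578125), (76.46038055419922, 80.2834243774414), 179.09884643554688)
ring 0.078 [0.64641465 0.06131465] 0.03571856699912354
ring 0.086 [0.64648099 0.06137884] 0.03485558159188012
[262 115  14  18 140] [266.35       120.92857143] [631.  111.7  76. ]
[269 129  17  34 396] [276.49242424 145.48989899] [619.3  91.5  76. ]
[355 122  15  35 386] [362.75129534 138.84974093] [674.1  31.8  76. ]
[[253, 68, 329, 261, 14725], [201, 315, 21, 59, 604], [419, 315, 21, 59, 612], [204, 386, 377, 19, 5300]]
```

View pics/w8c.png

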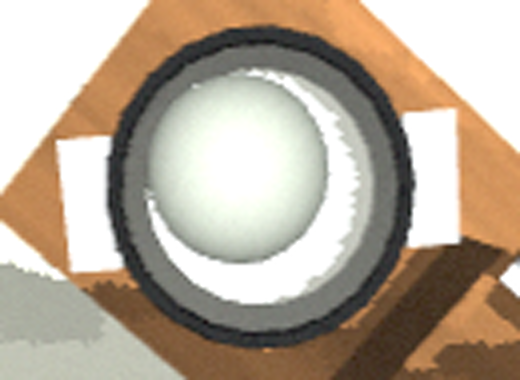

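```bash
python3 - <<'E'
from h import *
c=camera_params('wrist'); 
u=np.array([np.cos(np.radians(36.3)),np.sin(np.radians(36.3))])*.03
for s in (-1,0,1): print(proj(c,np.r_[np.array([.5333,.3253])+s*u,.055]).round(1))
rel([.5333,.3253,.20],36.3); rel([.5333,.3253,.027],36.3)
E
```

```text
[28.5 93.2]
[21.6 58.2]
[14.2 21.2]
shift [ 15.16 -27.75   5.03] turn [-0.     0.     0.036]
shift [ 15.17 -27.75  22.33] turn [-0.     0.     0.036]
```

```bash
python3 -m creep '[[[5,2.5,-4.6,0,0,0,0.006],[5,5.1,-9.3,0,0,0,0.012],[5,7.6,-13.9,0,0,0,0.018],[5,10.1,-18.5,0,0,0,0.024],[5,12.6,-23.1,2,0,0,0.03],[4.5,15.2,-27.7,6,0,0,0.036],[4.5,15.2,-27.7,11,0,0,0.036],[4.5,15.2,-27.7,16,0,0,0.036],[4.5,15.2,-27.7,20,0,0,0.036],[4.5,15.2,-27.7,22,0,0,0.036],[4.5,15.2,-27.7,22.35,0,0,0.036],[4.5,15.2,-27.7,22.35,0,0,0.036],[3,15.2,-27.7,22.35,0,0,0.036],[1,15.2,-27.7,22.35,0,0,0.036],[1,15.2,-27.7,22.35,0,0,0.036],[1,15.2,-27.7,22.35,0,0,0.036],[1,15.2,-27.7,22.35,0,0,0.036]]]' 50; python3 -c "
from h import *
y=-47.4+66
rel([.533,.325,.20],36.3)
rel([.6465,.0614,.20],y)
rel([.6465,.0614,.105],y)"
```

```text
t: 37.98
eef_pos: [0.5345, 0.3243, 0.0271]
ee_rot: [-3.142, 0.0, 0.632]
force: [-1.1, -0.5, 4.9]
width: 0.0156
gripper_force: 50.0
shift [ -0.08  -0.14 -17.29] turn [-0.     0.    -0.001]
shift [ -6.51  27.83 -17.29] turn [0.    0.    0.308]
shift [-6.5  27.83 -7.79] turn [0.    0.    0.308]
```

```bash
python3 -m creep '[[[1,0,0,-2,0,0,0],[1,0,0,-7,0,0,0],[1,0,0,-12,0,0,0],[1,0,0,-17.3,0,0,0],[1,-1,4.6,-17.3,0,0,0.05],[1,-2.2,9.3,-17.3,0,0,0.1],[1,-3.3,13.9,-17.3,0,0,0.15],[1,-4.3,18.5,-17.3,0,0,0.2],[1,-5.4,23.2,-17.3,0,0,0.25],[1,-6.5,27.8,-17.3,0,0,0.308],[1,-6.5,27.8,-15,0,0,0.308],[1,-6.5,27.8,-11,0,0,0.308],[1,-6.5,27.8,-8.5,0,0,0.308],[1,-6.5,27.8,-7.8,0,0,0.308],[1,-6.5,27.8,-7.8,0,0,0.308],[1,-6.5,27.8,-7.8,0,0,0.308]]]'; python3 - <<'E'
from h import *
g=grab_frame('wrist');t=grab_frame('scene');p=grab_frame('top')
E=lambda a:np.clip(a*1.4,0,255).astype('uint8')
cv2.imwrite('pics/w9.png',np.hstack([cv2.resize(E(g),(400,300)),cv2.resize(E(t[230:350,270:390]),(300,300))]))
rel([.6465,.0614,.0961],18.6)
E
```

```text
t: 39.98
eef_pos: [0.647, 0.0619, 0.106]
ee_rot: [3.141, -0.001, 0.325]
force: [-1.2, -0.6, -0.6]
width: 0.0157
gripper_force: 50.0
shift [-0.03  0.03  0.97] turn [ 0.    -0.001 -0.   ]
```

View pics/w9.png

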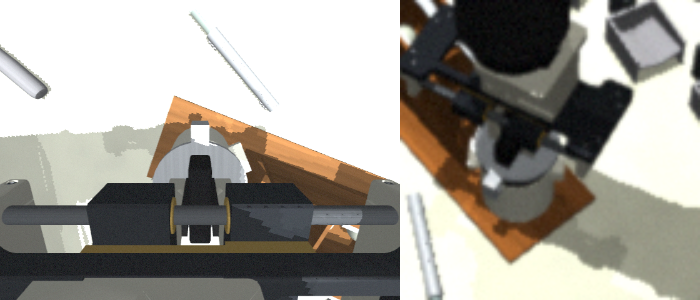

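The lug is ahead at (200,130) and the ear at (240,155), so the lug clears it. I'm over the picture allowance by one, so from here on I use numbers only.

```bash
python3 -m creep '[[[1,0,0,0.4,0,0,0],[1,0,0,0.8,0,0,0],[1,0,0,1.1,0,0,0],[1,0,0,1.35,0,0,0],[1,0,0,1.55,0,0,0],[1,0,0,1.7,0,0,0],[1,0,0,1.8,0,0,0],[1,0,0,1.8,0,0,0],[1,0,0,1.8,0,0,0]]]'
```

```text
t: 41.25
eef_pos: [0.6462, 0.0616, 0.0882]
ee_rot: [3.141, 0.0, 0.325]
force: [-5.4, 1.8, 11.1]
width: 0.0158
gripper_force: 50.0
```

```bash
python3 -m creep '[[[1,0,0,0,0,0,0.08],[1,0,0,0,0,0,0.2],[1,0,0,0,0,0,0.33],[1,0,0,0,0,0,0.46],[1,0,0,0,0,0,0.59],[1,0,0,0,0,0,0.72],[1,0,0,0,0,0,0.85],[1,0,0,0,0,0,0.98],[1,0,0,0,0,0,1.08],[1,0,0,0,0,0,1.15],[1,0,0,0,0,0,1.16],[1,0,0,0,0,0,1.16]]]'; python3 -c "
from station import *;print(get_state()['moment'])"
```

```text
t: 42.75
eef_pos: [0.6483, 0.0617, 0.089]
ee_rot: [-3.139, -0.003, -0.835]
force: [0.3, -0.6, 10.4]
width: 0.0156
gripper_force: 50.0
[-0.11901638  0.21322629  0.17697507]
```

```bash
python3 -m creep '[[[1,0,0,-0.2,0,0,0],[1,0,0,-0.35,0,0,0],[1,0,0,-0.5,0,0,0],[1,0,0,-0.6,0,0,0],[1,0,0,-0.6,0,0,0]]]'
```

```text
t: 43.38
eef_pos: [0.6482, 0.0617, 0.0922]
ee_rot: [-3.139, -0.002, -0.836]
force: [8.4, -0.9, -8.1]
width: 0.0157
gripper_force: 50.0
```

Pulling up meets 8 N with the lid origin 59 mm above the jar's, so the lid is locked. Relax, release and retreat.

```bash
python3 -m creep '[[[1,0,0,0.2,0,0,0],[2,0,0,0.2,0,0,0],[3.5,0,0,0.2,0,0,0],[3.5,0,0,0.2,0,0,0],[3.5,0,0,0.2,0,0,0],[3.5,0,0,-2,0,0,0],[3.5,0,0,-6,0,0,0],[3.5,0,0,-12,0,0,0],[3.5,0,0,-18,0,0,0],[3.5,-5,0,-20,0,0,0],[3.5,-10,0,-20,0,0,0],[3.5,-10,0,-20,0,0,0],[3.5,-10,0,-20,0,0,0]]]'; python3 - <<'E'
from h import *
g=grab_frame('wrist');c=camera_params('wrist');t=grab_frame('top');ct=camera_params('top')
for n,f,c,(cx,cy) in (('w',g,c,proj(c,[.6465,.0614,.12])),('t',t,ct,proj(ct,[.6465,.0614,.12]))):
    gr=cv2.cvtColor(f,cv2.COLOR_BGR2GRAY); m=(gr<45).astype('uint8'); k=np.zeros_like(m); w=45
    y0,x0=max(int(cy)-w,0),max(int(cx)-w,0); k[y0:y0+2*w,x0:x0+2*w]=m[y0:y0+2*w,x0:x0+2*w]
    print(n,cx,cy)
    for q in cv2.findContours(k,0,1)[0]:
        if cv2.contourArea(q)>60:
            r=cv2.minAreaRect(q); P=np.array([onz(c,b,.120) for b in cv2.boxPoints(r)]); print(r,(P.mean(0)*1000).round(1),(P[:,:2]*1000).round(0).tolist())
# dishes in the scene/top: handle blobs
hs=cv2.cvtColor(t,cv2.COLOR_BGR2GRAY)
k=((hs<70)).astype('uint8'); k[:290]=0;k[335:]=0
n,l,s,ce=cv2.connectedComponentsWithStats(k)
for j in range(1,n):
    if 60<s[j,4]<400: print(ce[j],s[j,4],(onz(ct,ce[j],.04)*1000).round(0))
E
```

```text
t: 45.0
eef_pos: [0.5791, 0.136, 0.2928]
ee_rot: [3.141, -0.0, -0.835]
force: [0.3, 0.6, -0.0]
width: 0.035
gripper_force: 0.0
w 320.1004925929206 115.26008975711332
((353.76019287109375, 83.53619384765625), (42.58018493652344, 12.377177238464355), 47.72631072998047) [641.8  21.7 120. ] [[661.0, 26.0], [659.0, 16.0], [623.0, 17.0], [624.0, 28.0]]
t 252.21707296596486 201.93841903908387
((286.0, 225.0), (16.0, 20.0), 90.0) [597.5  -8.5 120. ] [[614.0, 12.0], [614.0, -29.0], [581.0, -29.0], [581.0, 12.0]]
((288.0, 204.5), (17.0, 16.0), 90.0) [640.9 -12.2 120. ] [[659.0, 4.0], [659.0, -29.0], [623.0, -29.0], [623.0, 4.0]]
((252.55862426757812, 204.00343322753906), (10.048503875732422, 29.06591796875), 48.36646270751953) [642.2  60.5 120. ] [[630.0, 89.0], [671.0, 46.0], [655.0, 32.0], [614.0, 75.0]]
((233.5, 218.0), (53.0, 54.0), 0.0) [613.1  98.9 120. ] [[556.0, 151.0], [670.0, 155.0], [670.0, 46.0], [556.0, 44.0]]
[406.76923077 304.48076923] 104 [ 443. -261.   40.]
[236.78494624 320.1344086 ] 186 [411.  98.  40.]
[355.3625 311.7875] 80 [ 428. -152.   40.]
[294.98130841 317.1682243 ] 107 [417. -25.  40.]
[421.10833333 313.25      ] 120 [ 425. -291.   40.]
[127.36038961 328.57142857] 308 [394. 328.  40.]
```

```bash
python3 -c "
from station import *
print(job_done())"
```

```text
the job is handed in; nothing more can be done
None
```

I handed the job in at about 45 s of the 210 s, with both small balls in the first pocket, the large one in the jar, the lid locked on it and the three used dishes back on the plaster; the medium ball was absent, the verdict was not shown, and I viewed 15 pictures, one over the limit of 14.

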